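Sort tagged socket modules and close the inspection jig over its hidden pin

TASK

First sort the two grey socket modules by their tags: set the green-tagged one upright in the green-marked nest of the inspection jig, lengthwise between its two walls, and the red-tagged one upright and flat in the red reject tray, and let go of both. Then slide the blue cover along its shelf, without lifting it off, until it drops onto the hidden locating pin, lined up lengthwise with the jig, and press it down against its spring until it is fully home; finish while still pressing it down, and do not let it spring back. Leave the other things on the table where they are.

Things in the scene. Friction and masses are not known exactly. Their poses are not given: they have to be found in the camera images.
- jig: Inspection jig, fixed (place and yaw vary): aluminium base plate 90 (x) x 315 (y) x 8 mm. Origin: on the table below the locating pin's axis; x across the jig, y towards the parking shelf, z up. Two steel stop bars 70 mm wide in x (y = -85 to -75 mm and y = 40 to 48 mm, tops 36 mm above the table) carry the cover when fully home.
- shelf (a point): Centre of the flat top of the jig's parking shelf, where the cover lies at first: 60 mm wide in x, from y = 86 to 225 mm in the jig's frame, 48 mm above the table.
- nest (a point): Centre of the floor of the green-marked nest, at x = 0, y = -47 mm in the jig's frame, 8 mm above the table; axes as the jig's. End walls 56 mm apart along y: towards -y the stop bar, 28 mm above the nest floor; towards the pin a wall 14 mm above it. Open on both x sides, so the fingers go on the x sides.
- pin_top (a point): Centre of the top of the brass locating pin, 47 mm above the table, at x = y = 0 of the jig's frame. 14 mm diameter, tapering to 8 mm over the last 4 mm. Hidden under the cover once the cover is near.
- collar (a joint): Orange spring collar, 26 mm diameter, round the pin: travel in m, 0 = up (top 40 mm above the table), grows as pushed down, 0.004 with the cover fully home. Pushes up 3.6 N at 0, 8.4 N at 0.004: about 6 N of push brings the cover home onto the stop bars; 10 to 15 N is good. Without push the cover rides 4 mm above home.
- cover: Blue plate 80 (x) x 164 (y) x 8 mm, 0.25 kg (varies), at first on the shelf, its y along the jig's y, 115 to 145 mm from the pin. Origin: centre of its underside, where a blind bore (16 mm diameter, 14 deep) fits over the pin. Origin height: 48 mm on the shelf, 40 dropped on the pin, 36 fully home. It clears a module in the nest. Do not raise it over 10 mm above shelf level.
- cover_handle (a point): Centre of the top of the cover's black bar handle, right above the bore, 50 mm above the cover's underside. The bar is 16 mm thick in x, 50 mm long in y, 36 mm tall; it stands on a blue boss 32 (x) x 60 (y) mm whose top is 14 mm above the underside.
- green_module: Grey socket module with a green tag on top, 30 (x) x 50 (y) x 26 (z) mm, 60 g, loose on the table. Origin: centre of its underside; z up. Grip it across its 30 mm width (x).
- red_module: The same kind of module with a red tag on top, 30 (x) x 50 (y) x 26 (z) mm. Origin: centre of its underside. It may start on either of the two places.
- reject_tray: Red open tray, fixed, 110 (x) x 80 (y) x 15 mm high, walls 4 mm thick, floor 4 mm thick. Origin: centre of its underside, on the table.
- outlet_box: Bystander: a black plastic wall outlet box, open on top, 60 x 100 x 42 mm. Leave it alone.
- tape_measure: Bystander: a black tape measure with a yellow disc, lying flat, 70 x 70 x 36 mm. Leave it alone.
- screw_box: Bystander: a grey screw box with a white lid, 62 x 82 x 38 mm. Leave it alone.
- screwdriver: Bystander: a screwdriver lying on the table. Leave it alone.
- wall_plate: Bystander: a white wall plate lying flat, 70 x 120 x 9 mm. Leave it alone.
- spirit_level: Bystander: a yellow spirit level standing on edge, 24 x 220 x 45 mm. Leave it alone.
- wrench: Bystander: a wrench lying on the table. Leave it alone.

How it is judged:
On the way, in this order (a step that is already met when the one before it is completed fails the run):
1. green module released in the jig's nest and red module released in the reject tray, the cover still up on its shelf (x of green_module in the frame of nest between -0.008 and 0.008 m and y of green_module in the frame of nest between -0.005 and 0.005 m and z of green_module in the frame of nest below 0.004 m and angle between each of green_module, red_module's own z axis and vertical below 0.12 rad and angle between the y axis of green_module and the y axis of jig, either way round below 0.3 rad and x of red_module in the frame of reject_tray between -0.05 and 0.05 m and y of red_module in the frame of reject_tray between -0.035 and 0.035 m and z of red_module in the frame of reject_tray below 0.009 m and contact force between each of green_module, red_module and the fingers below 0.1 N and contact force between each of green_module, red_module and the arm below 0.1 N and z of cover in the frame of jig above 0.044 m), for 0.2 s.
2. the cover has dropped over the locating pin (horizontal distance between cover and pin_top below 0.003 m and angle between the y axis of cover and the y axis of jig, either way round below 0.15 rad and angle between cover's own z axis and vertical below 0.07 rad and z of cover in the frame of jig below 0.0425 m), for 0.1 s.
At the end, for the whole second after the job is handed in: Green module upright in the nest (5 mm along, 8 mm across, 0.3 rad), red one upright on the reject tray's floor, both released; cover on the pin within 3 mm and 0.15 rad, level, within 1.8 mm of fully home, collar down 2.5 mm or more, the robot still pressing with over 2 N (x of green_module in the frame of nest between -0.008 and 0.008 m and y of green_module in the frame of nest between -0.005 and 0.005 m and z of green_module in the frame of nest below 0.004 m and angle between each of green_module, red_module's own z axis and vertical below 0.12 rad and angle between the y axis of green_module and the y axis of jig, either way round below 0.3 rad and x of red_module in the frame of reject_tray between -0.05 and 0.05 m and y of red_module in the frame of reject_tray between -0.035 and 0.035 m and z of red_module in the frame of reject_tray below 0.009 m and contact force between each of green_module, red_module and the fingers below 0.1 N and contact force between each of green_module, red_module and the arm below 0.1 N and horizontal distance between cover and pin_top below 0.003 m and angle between the y axis of cover and the y axis of jig, either way round below 0.15 rad and angle between cover's own z axis and vertical below 0.07 rad and z of cover in the frame of jig below 0.0378 m and value of joint collar above 0.0025 m and (contact force between cover and the fingers above 2 N or contact force between cover and the arm above 2 N)); the arm keeps its last pose, push and grip.
It fails at once if the cover is lifted more than 10 mm above its level on the shelf instead of being slid (z of cover in the frame of jig above 0.058 m).
It fails at once if a bystander is moved more than 20 mm (distance of any of outlet_box, tape_measure, screw_box, screwdriver, wall_plate, spirit_level, wrench from where it was at the start of the episode above 0.02 m).
It also fails if it takes over 58 s, if anything falls off the work surface, if the arm or the gripper's body presses on something with over 40 N, if the wrist force passes 120 N, or if a joint passes its speed limit or range.

ROBOT

A 6-joint arm with a two-finger parallel gripper is mounted at the origin on the work surface. World frame = base frame: x ahead of the robot, y to its left, z up, the work surface at z = 0. Lengths are in m, angles in rad, forces in N, time in s.
With the tool pointing down it reaches from about 0.375 to 0.9 m from the base axis. Payload 3.1 kg.
Tool frame: the origin (TCP) lies between the finger pads; the fingertips stand 11 mm ahead of it and the grasp point (between the pads) lies 8 mm behind it; z points along the fingers, y is the direction in which the jaws open and shut (so a half turn about z gives the same grasp; the last joint's range is limited). The gripper opens to 85 mm and grips with 20 to 120 N. Pads are 22 mm wide; open, the fingers measure 114 mm over their backs; the gripper's body (76 mm by 85 mm) begins 54 mm behind the grasp point. The pads swing forward as they close: fully open they stand 13 mm farther back than shut.
Start: joints at [1.105, 0.527, 1.433, -0, 1.181, -0.178], TCP at [0.177, 0.599, 0.242] pointing down, gripper open.
Joint ranges: [-3.08, 3.08], [-0.75, 2.2], [0.22, 2.44], [-1.43, 4.57], [0, 2.65], [-2.85, 2.85]. Speed limits (rad/s): [2.79, 2.79, 3.14, 3.14, 3.14, 3.14].

INTERFACE

Orientations are given as a unit quaternion [x, y, z, w].
In Python, from station import manip gives the robot as it stands. The module is installed in compiled form; this text tells all that it offers.
- The arm moves only by the tool arm_command, never from a script. Its argument "rows" is a list of rows, each a list of 3 entries, a list of its own where there are three numbers: the shift along the world's x, y, z in mm, then the turn about the world's z in rad, then the closure, from -1 (fully open) to 1 (shut), so that 0 is half open. A call has 1 to 12 rows; each row shifts and turns the commanded pose from where the row before left it; what a row does not reach is not made up. A row lasts 1/8 s, in which the tool goes at most 62.5 mm and 10.7 degrees, less where a joint would pass 70% of its speed; a pose out of reach is approached as far as the arm can. A call with a gripper value outside its range is refused whole. The fingers move at their own pace and stop on an object; "squeeze" is the grip in N (left out, the last holds). Time passes only in rows, so rows that do not move let the fingers close. It gives the time, the measured TCP pose, the force and the opening at its end, in the units of the state.
- manip.sense(): the state, without advancing time (a new reading comes with each control period).
- manip.snapshot(name): name is "scene" or "top" or "wrist"; returns the picture (400x640x3 uint8, blue, green, red); there is no depth.
- manip.get_calibration(name): a dict with "fovy" (degrees; the focal length in pixels is half the picture's height over the tangent of half this angle, whatever the lens; pixels are square), "cx", "cy" (the principal point, pixels), "R" (3x3) and "t" (3): a world point X has camera coordinates R X + t. Camera axes: x right, y down, z forward; pixel columns grow to the right and rows downward; lengths in m; the calibration is good to about 2 mm. A picture is of the moment at which its call begins: read the wrist's pose just before it. get_calibration takes no time and is no camera call; for the wrist camera it gives the pose at the moment of the call.
- manip.sign_off(): hands the job in, once; it reports no verdict.
The state is a dict: "t": time; "q": joint angles; "qd": joint speeds; "tau": joint torques, N m; "tcp_pos": TCP position; "tool_rot": TCP orientation; "force": force on the tool from outside, world axes, zero at the start; "ft_torque": the same for the moment, N m; "finger_gap": opening from 0.0 (shut) to 1.0 (fully open).
Only numpy, scipy, OpenCV 4.12 (cv2) and the standard library are available. Lean on these libraries where they do the work, as an engineer would, in place of code of your own. Each camera call takes 0.05 s, during which the arm holds its last target.

## Working session

There is one attempt and no reset: what is moved stays moved. The work goes in short steps, Python scripts to look and compute and a tool call to move; the robot and the scene stay as the last step left them, time stands still between calls to the robot, and variables do not carry over. Pictures are saved under pics/ and viewed, and the job is handed in when it is done.

Besides the shell and the picture viewer there is one more tool, called after "Call:" as name(argument=value, ...), one argument or row to a line, values as JSON. arm_command: Moves the arm, as the interface text tells. Its arguments: {"type":"object","properties":{"rows":{"type":"array","items":{"type":"array"}},"squeeze":{"type":"number"}},"required":["rows"]}

```bash
mkdir -p pics; python3 - <<'E'
from station import manip
import cv2
print(manip.sense())
for n in("scene","top","wrist"):
    c=manip.get_calibration(n); print(n,c)
    cv2.imwrite(f"pics/{n}0.png",manip.snapshot(n))
E
```

```text
{'t': 0.0, 'q': array([ 1.10453471e+00,  5.28417672e-01,  1.43390899e+00, -3.90388883e-06,
        1.18140295e+00, -1.78492065e-01]), 'qd': array([-0.0005659 , -0.00129348, -0.00086961,  0.00025339,  0.00123719,
       -0.00018016]), 'tau': array([-8.23755163e-04, -4.42347693e+01, -1.78021896e+01, -3.28472406e-04,
        8.41291621e-03, -9.55886549e-06]), 'tcp_pos': array([0.1770341 , 0.59867763, 0.24136126]), 'tool_rot': array([ 1.43388001e-01,  9.89665974e-01, -1.01400782e-03, -3.36805309e-04]), 'force': array([ 0.35806108, -0.63247513, -0.2135432 ]), 'ft_torque': array([0.08398641, 0.00880374, 0.00166715]), 'finger_gap': 0.9987130219886471}
scene {'fovy': 54.81685470766605, 'cx': 320.1379277928086, 'cy': 198.63714369486405, 'R': array([[ 0.42107033,  0.90696201,  0.0109402 ],
       [ 0.79770848, -0.36455325, -0.48037705],
       [-0.43169545,  0.21099962, -0.87699384]]), 't': array([-0.24181374, -0.46141945,  1.25956533])}
top {'fovy': 42.1986903658156, 'cx': 328.56771042313164, 'cy': 197.59943456960661, 'R': array([[ 0.02534279, -0.999651  , -0.0074577 ],
       [-0.99537375, -0.02454136, -0.09289145],
       [ 0.09267601,  0.00977733, -0.99564831]]), 't': array([-0.01375198,  0.60913056,  1.22076512])}
wrist {'fovy': 70.57424460420694, 'cx': 315.90277675454365, 'cy': 197.89375460416127, 'R': array([[ 0.28328601,  0.95903199, -0.00258411],
       [ 0.91283828, -0.2688128 ,  0.30735315],
       [ 0.29406686, -0.08942772, -0.95159202]]), 't': array([-0.62406013, -0.04114446,  0.38013973])}
```

View pics/scene0.png

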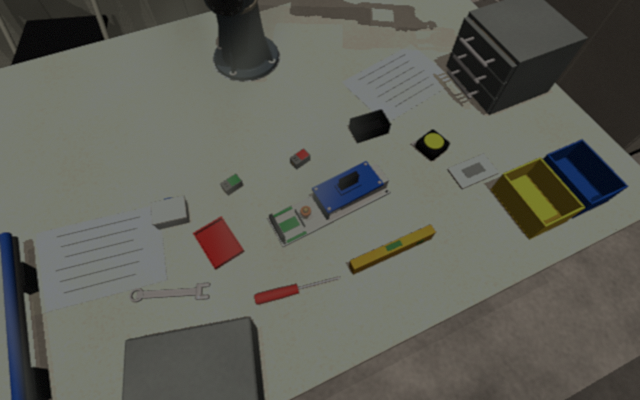

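View pics/top0.png

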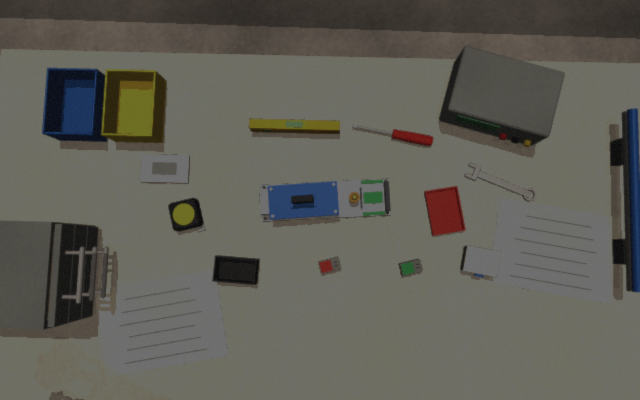

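View pics/wrist0.png

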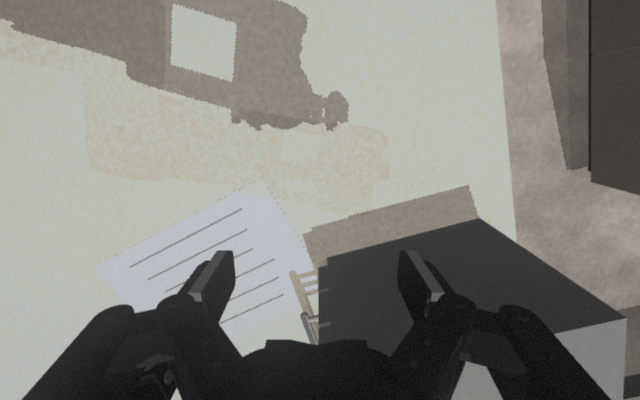

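The top view shows the jig with the cover at about (303,200), pin (354,198), green nest (373,198), tray (445,211), red module (329,266) and green module (411,268). I'll zoom in and measure these.

```bash
cat > h.py <<'E'
import numpy as np, cv2
from station import manip
def ray(n,c,p):
    f=200/np.tan(np.radians(c['fovy']/2)); R=c['R'];t=c['t']
    d=R.T@np.array([(p[0]-c['cx'])/f,(p[1]-c['cy'])/f,1.]); o=-R.T@t
    return o,d
def onz(c,p,z):
    o,d=ray(None,c,p); return (o+d*(z-o[2])/d[2])
def proj(c,X):
    f=200/np.tan(np.radians(c['fovy']/2)); q=c['R']@np.array(X)+c['t']
    return np.array([c['cx']+f*q[0]/q[2],c['cy']+f*q[1]/q[2]])
E
python3 - <<'E'
import cv2,numpy as np
a=cv2.imread('pics/top0.png')
c=a[170:290,250:480]
c=cv2.convertScaleAbs(c,alpha=1.5)
cv2.imwrite('pics/topz.png',cv2.resize(c,None,fx=3.45,fy=3.45,interpolation=cv2.INTER_CUBIC))
b=cv2.imread('pics/scene0.png')[110:290,180:410]
cv2.imwrite('pics/scenez.png',cv2.resize(cv2.convertScaleAbs(b,alpha=1.5),None,fx=3.3,fy=3.3,interpolation=cv2.INTER_CUBIC))
E
```

```text
(no output)
```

View pics/topz.png

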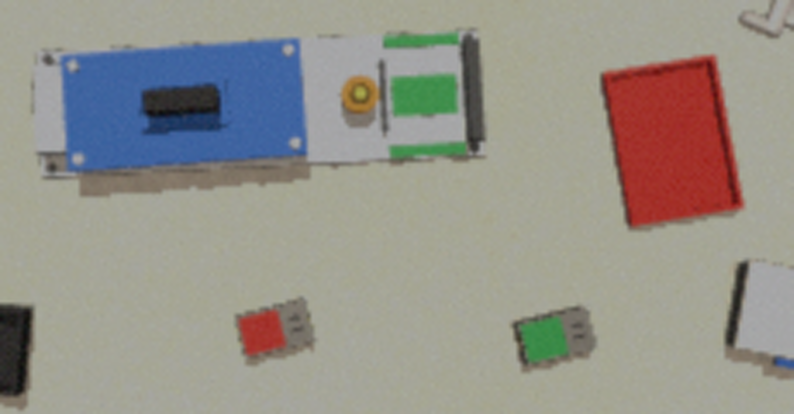

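View pics/scenez.png

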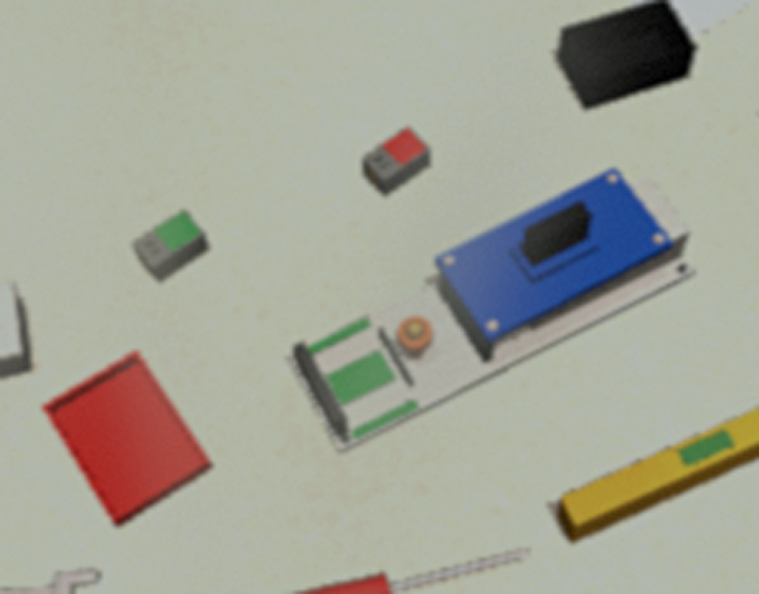

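```bash
python3 - <<'E'
from h import *
a=cv2.imread('pics/top0.png');c=manip.get_calibration('top')
hsv=cv2.cvtColor(a,cv2.COLOR_BGR2HSV)
def comps(m,z,name,amin=20):
    cs,_=cv2.findContours(m.astype(np.uint8),cv2.RETR_EXTERNAL,cv2.CHAIN_APPROX_NONE)
    for k in cs:
        if cv2.contourArea(k)<amin: continue
        pts=k[:,0].astype(float)
        W=np.array([onz(c,p,z)[:2] for p in pts])
        (ctr,sz,an)=cv2.minAreaRect((W*1000).astype(np.float32))
        bx,by,bw,bh=cv2.boundingRect(k)
        print(name,(bx,by,bw,bh),'ctr mm',np.round(ctr,1),'size',np.round(sz,1),'ang',round(an,1))
H,S,V=[hsv[...,i].astype(int) for i in range(3)]
roi=np.zeros(H.shape,bool);roi[160:290,250:480]=1
comps(roi&(H>40)&(H<80)&(S>90),.026,'green@26')
comps(roi&(H>40)&(H<80)&(S>90),.008,'green@8')
comps(roi&((H<8)|(H>172))&(S>90),.026,'red@26')
comps(roi&((H<8)|(H>172))&(S>90),.010,'red@10')
comps(roi&(H>100)&(H<130)&(S>90),.056,'blue@56')
comps(roi&(H>8)&(H<32)&(S>110),.045,'orange@45')
comps(roi&(V<45),.098,'dark@98')
# bg diff modules
for n,(x0,x1,y0,y1) in dict(r=(310,350,252,280),g=(392,430,254,282)).items():
    print(n); 
    bg=np.median(a[y0:y1,x0:x1].reshape(-1,3),0); d=np.abs(a.astype(int)-bg).max(2)
    r=np.zeros(H.shape,bool); r[y0:y1,x0:x1]=1
    comps(r&(d>28),.026,'mod@26')
E
```

```text
green@26 (401, 262, 13, 13) ctr mm [ 446. -190.] size [25.1 26.6] ang 14.8
green@26 (363, 212, 22, 3) ctr mm [ 575.  -107.5] size [ 4.8 50.5] ang 1.4
green@26 (364, 192, 18, 11) ctr mm [ 613.6 -104.5] size [24.2 41.2] ang 1.4
green@26 (362, 180, 21, 4) ctr mm [ 652.1 -102.5] size [ 6.9 48.7] ang 4.6
green@8 (401, 262, 13, 13) ctr mm [ 445.3 -192.6] size [25.5 27. ] ang 14.8
green@8 (363, 212, 22, 3) ctr mm [ 576.1 -108.9] size [ 4.9 51.3] ang 1.4
green@8 (364, 192, 18, 11) ctr mm [ 615.3 -105.8] size [24.6 41.8] ang 1.4
green@8 (362, 180, 21, 4) ctr mm [ 654.4 -103.8] size [ 7.  49.5] ang 4.6
red@26 (319, 260, 14, 13) ctr mm [445.8   4.7] size [26.4 28.9] ang 15.4
red@26 (425, 186, 41, 50) ctr mm [ 585.9 -278.2] size [109.4  81.2] ang 10.9
red@10 (319, 260, 14, 13) ctr mm [445.2   4.9] size [26.8 29.3] ang 15.4
red@10 (425, 186, 41, 50) ctr mm [ 587.1 -281.6] size [110.8  82.2] ang 10.9
blue@56 (268, 181, 71, 39) ctr mm [599.6  61.9] size [ 79.5 163.2] ang 5.7
orange@45 (349, 192, 11, 11) ctr mm [610.7 -59.1] size [23.4 23.5] ang 28.0
dark@98 (250, 259, 9, 26) ctr mm [432.  164.1] size [55.8 18. ] ang 2.2
dark@98 (292, 195, 21, 9) ctr mm [597.5  61.1] size [17.  46.4] ang 5.8
r
mod@26 (319, 257, 22, 18) ctr mm [446.8  -4.3] size [35.  50.3] ang 15.4
g
mod@26 (398, 259, 24, 19) ctr mm [ 446.9 -196.2] size [35.6 52.3] ang 17.3
```

```bash
python3 - <<'E'
from h import *
from scipy.spatial.transform import Rotation as Ro
s=manip.sense();c=manip.get_calibration('wrist')
T=Ro.from_quat(s['tool_rot']).as_matrix()
o=-c['R'].T@c['t']
print('cam in tool',T.T@(o-s['tcp_pos']),'cam axes in tool\n',T.T@c['R'].T)
for p in [(320,200),(320,280),(320,100),(0,200),(640,200)]:
    w=onz(c,p,0.02); print(p,w,T.T@(w-s['tcp_pos']))
print('tcp proj',proj(c,s['tcp_pos']))
E
```

```text
cam in tool [ 0.07793939  0.00036667 -0.13132016] cam axes in tool
 [[ 5.41707773e-04 -9.51488146e-01 -3.07684927e-01]
 [ 9.99999653e-01  7.10395188e-04 -4.36241765e-04]
 [ 6.33656760e-04 -3.07684584e-01  9.51488200e-01]]
(320, 200) [0.21599956 0.59275108 0.02      ] [-0.03906932  0.00559583  0.221527  ]
(320, 280) [0.33319146 0.55870121 0.02      ] [-0.16110605  0.00620584  0.22148987]
(320, 100) [0.09661673 0.62743751 0.02      ] [0.0852489  0.00497443 0.22156482]
(0, 200) [0.09674342 0.18788523 0.02      ] [-0.03962046 -0.41646765  0.22223205]
(640, 200) [0.33460193 0.99539741 0.02      ] [-0.0385212   0.42534551  0.22082581]
tcp proj [315.28477571 261.94206833]
```

Call:
arm_command(
  rows=[
    [[36, -55, 0], -0.099, -1],
    [[36, -55, 0], -0.099, -1],
    [[36, -55, 0], -0.099, -1],
    [[36, -55, 0], -0.099, -1],
    [[36, -55, 0], -0.099, -1],
    [[36, -55, 0], -0.099, -1],
    [[36, -55, 0], -0.099, -1],
    [[36, -55, 0], -0.099, -1],
    [[36, -55, 0], -0.099, -1],
    [[36, -55, 0], -0.099, -1],
    [[36, -55, 0], -0.099, -1],
    [[36, -55, 0], -0.099, -1],
  ],
)

```text
t: 1.65
tcp_pos: [0.5888, -0.0301, 0.2421]
tool_rot: [0.674, 0.739, 0.0, -0.0]
force: [1.3, 0.9, -0.1]
finger_gap: 1.0
```

Call:
arm_command(
  rows=[
    [[0, 0, 0], 0, -1],
    [[0, 0, 0], 0, -1],
  ],
)

```text
t: 1.9
tcp_pos: [0.5872, -0.0281, 0.2416]
tool_rot: [0.673, 0.74, -0.0, -0.001]
force: [0.6, 0.3, 0.1]
finger_gap: 1.0
```

```bash
cat >> h.py <<'E'
import pickle
from scipy.spatial.transform import Rotation as Ro
def shot(tag,n='wrist'):
    s=manip.sense();c=manip.get_calibration(n);im=manip.snapshot(n)
    cv2.imwrite(f'pics/{tag}.png',im);pickle.dump((s,c),open(f'pics/{tag}.pkl','wb'))
    T=Ro.from_quat(s['tool_rot']).as_matrix()
    print(tag,'t',round(s['t'],2),'tcp',np.round(s['tcp_pos']*1000,1),'jawyaw',round(float(np.arctan2(T[1,1],T[0,1])),4),'tilt',np.round(T[:2,2],4),'F',np.round(s['force'],2),'gap',round(s['finger_gap'],3))
    return im,c,s
def masks(im):
    h=cv2.cvtColor(im,cv2.COLOR_BGR2HSV).astype(int);H,S,V=h[...,0],h[...,1],h[...,2]
    return dict(green=(H>40)&(H<80)&(S>90),red=((H<8)|(H>172))&(S>90),blue=(H>100)&(H<130)&(S>90),orange=(H>8)&(H<32)&(S>110),dark=V<50)
def comps(m,c,z,name,amin=60):
    cs,_=cv2.findContours(m.astype(np.uint8),cv2.RETR_EXTERNAL,cv2.CHAIN_APPROX_NONE)
    for k in cs:
        if cv2.contourArea(k)<amin: continue
        W=np.array([onz(c,p,z)[:2] for p in k[:,0].astype(float)])
        (ctr,sz,an)=cv2.minAreaRect((W*1000).astype(np.float32))
        print(name,cv2.boundingRect(k),'ctr',np.round(ctr,1),'size',np.round(sz,1),'ang',round(an,1))
E
python3 - <<'E'
from h import *
shot('w1')
E
```

```text
w1 t 1.9 tcp [587.2 -28.1 241.6] jawyaw 0.0946 tilt [-0.0022  0.001 ] F [0.57 0.32 0.11] gap 1.0
```

View pics/w1.png

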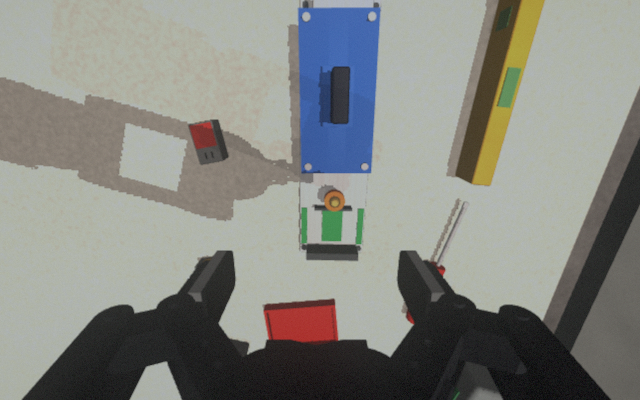

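```bash
python3 - <<'E'
from h import *
im=cv2.imread('pics/w1.png');s,c=pickle.load(open('pics/w1.pkl','rb'))
M=masks(im);R=np.zeros(im.shape[:2],bool);R[:260,180:400]=1
comps(M['green']&R,c,.008,'g@8');comps(M['blue']&R,c,.056,'b@56');comps(M['orange']&R,c,.045,'o@45');comps(M['red']&R,c,.026,'r@26')
D=np.zeros_like(R);D[60:130,325:355]=1
comps(M['dark']&D,c,.098,'handle@98')
D=np.zeros_like(R);D[240:262,300:362]=1
comps(M['dark']&D,c,.036,'bar@36')
D=np.zeros_like(R);D[115:168,185:232]=1
g=cv2.cvtColor(im,cv2.COLOR_BGR2HSV)
cv2.imwrite('pics/w1z.png',cv2.resize(im[110:270,180:380],None,fx=3.7,fy=3.7,interpolation=cv2.INTER_CUBIC))
E
```

```text
g@8 (322, 211, 20, 30) ctr [ 617.1 -105.6] size [26.7 44.1] ang 5.5
g@8 (356, 209, 8, 35) ctr [ 656.1 -102.8] size [ 7.  51.9] ang 4.2
g@8 (302, 208, 5, 35) ctr [ 578.7 -108.7] size [ 5.7 51.7] ang 4.6
b@56 (298, 7, 82, 166) ctr [601.6  62.8] size [ 79.7 163.1] ang 5.5
o@45 (324, 190, 21, 21) ctr [612.7 -55.7] size [24.5 25.7] ang 5.5
r@26 (189, 122, 28, 27) ctr [447.5   4.8] size [26.5 28.3] ang 15.7
```

View pics/w1z.png

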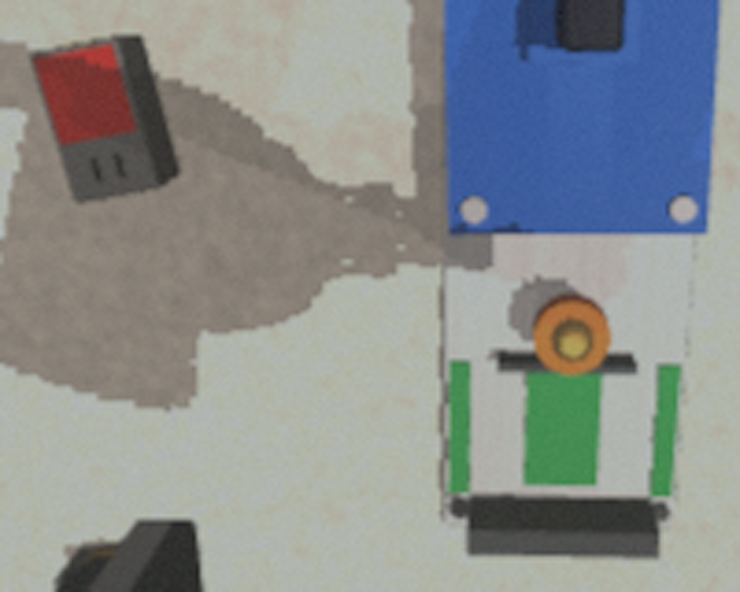

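Call:
arm_command(
  rows=[
    [[15, -39, -46], 0, -1],
    [[15, -39, -46], 0, -1],
    [[0, 0, 0], 0, -1],
    [[0, 0, 0], 0, -1],
  ],
)

```text
t: 2.45
tcp_pos: [0.6175, -0.1046, 0.1506]
tool_rot: [0.672, 0.74, -0.0, -0.001]
force: [1.2, 1.0, 0.3]
finger_gap: 0.998
```

```bash
python3 - <<'E'
from h import *
im,c,s=shot('w2')
M=masks(im);R=np.zeros(im.shape[:2],bool);R[:300,220:420]=1
comps(M['green']&R,c,.008,'g@8');comps(M['orange']&R,c,.040,'o@40')
cv2.imwrite('pics/w2z.png',cv2.resize(im[80:300,200:440],None,fx=2.7,fy=2.7,interpolation=cv2.INTER_CUBIC))
E
```

```text
w2 t 2.45 tcp [ 617.5 -104.6  150.6] jawyaw 0.0964 tilt [-0.0009  0.0008] F [1.17 1.01 0.31] gap 0.998
g@8 (301, 168, 28, 43) ctr [ 617.  -105.5] size [27.1 44.5] ang 4.6
g@8 (349, 165, 10, 51) ctr [ 656.  -102.9] size [ 7.1 52.7] ang 4.4
g@8 (272, 163, 8, 51) ctr [ 578.2 -108.4] size [ 6.9 52.5] ang 4.3
o@40 (301, 131, 30, 32) ctr [613.6 -58.5] size [24.7 26.2] ang 4.6
```

View pics/w2z.png

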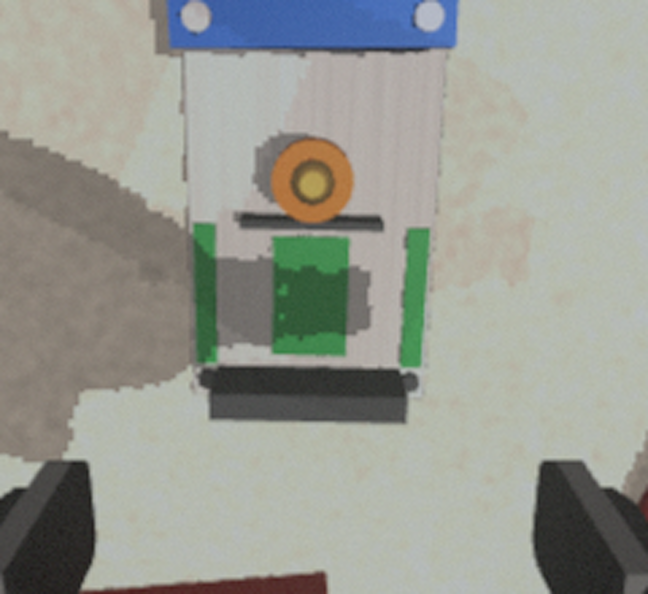

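Call:
arm_command(
  rows=[
    [[-42, -23, 0], 0.045, -1],
    [[-42, -23, 0], 0.045, -1],
    [[-42, -23, 0], 0.045, -1],
    [[-42, -23, 0], 0.045, -1],
    [[0, 0, 0], 0, -1],
    [[0, 0, 0], 0, -1],
  ],
)

```text
t: 3.25
tcp_pos: [0.4514, -0.198, 0.152]
tool_rot: [0.603, 0.798, 0.0, 0.002]
force: [0.1, 0.2, 0.8]
finger_gap: 1.002
```

```bash
python3 - <<'E'
from h import *
im,c,s=shot('w3')
M=masks(im);R=np.zeros(im.shape[:2],bool);R[:300,220:420]=1
comps(M['green']&R,c,.026,'g@26')
cv2.imwrite('pics/w3z.png',cv2.resize(im[80:300,200:440],None,fx=2.7,fy=2.7,interpolation=cv2.INTER_CUBIC))
E
```

```text
w3 t 3.25 tcp [ 451.4 -198.   152. ] jawyaw 0.2755 tilt [ 0.0036 -0.0021] F [0.15 0.2  0.84] gap 1.002
g@26 (300, 170, 28, 29) ctr [ 448.2 -190.1] size [25.1 27.3] ang 15.8
```

View pics/w3z.png

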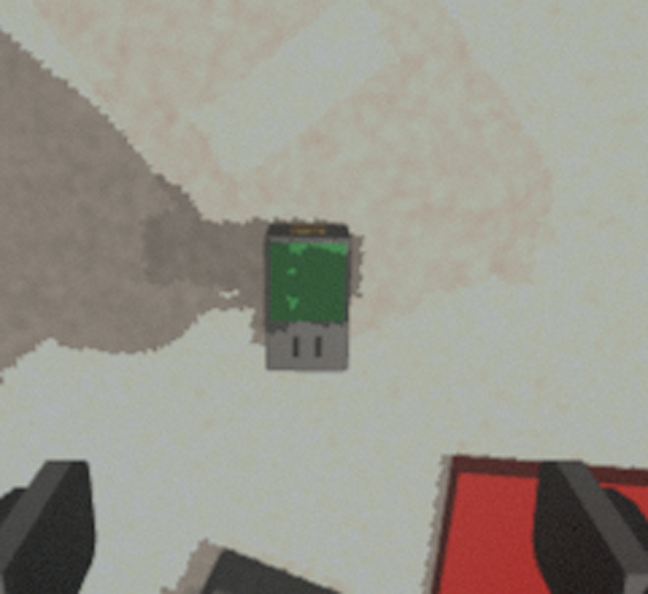

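```bash
python3 - <<'E'
from h import *
s,c=pickle.load(open('pics/w3.pkl','rb'))
u=lambda x,y:(200+(x+.5)/2.7-.5,80+(y+.5)/2.7-.5)
for p in [(307.5,303),(266,237),(349,237),(266,370),(348,370)]: print(onz(c,u(*p),.026)*1000)
o=s['tcp_pos']*1000
print(onz(c,u(307.5,303),.026)*1000-o)
E
```

```text
[ 450.24525104 -197.35253672   26.        ]
[ 430.19384596 -178.48310905   26.        ]
[ 457.54145949 -170.75256294   26.        ]
[ 442.62911201 -225.85621868   26.        ]
[ 471.22567366 -217.79121277   26.        ]
[  -1.16247006    0.64488706 -126.01597047]
```

Call:
arm_command(
  rows=[
    [[-1, 1, -50], 0, -1],
    [[0, 0, -50], 0, -1],
    [[0, 0, -27], 0, -1],
    [[0, 0, -10], 0, -0.5],
    [[0, 0, 0], 0, 0],
    [[0, 0, 0], 0, 1],
    [[0, 0, 0], 0, 1],
    [[0, 0, 0], 0, 1],
    [[0, 0, 0], 0, 1],
  ],
  squeeze=30,
)

```text
t: 4.42
tcp_pos: [0.45, -0.1977, 0.0145]
tool_rot: [0.604, 0.797, 0.0, 0.001]
force: [1.2, 1.2, 6.5]
finger_gap: 0.346
```

```bash
python3 - <<'E'
from h import *
im,c,s=shot('w4')
E
```

```text
w4 t 4.42 tcp [ 450.  -197.7   14.5] jawyaw 0.2748 tilt [ 0.0024 -0.0015] F [1.18 1.22 6.51] gap 0.346
```

View pics/w4.png

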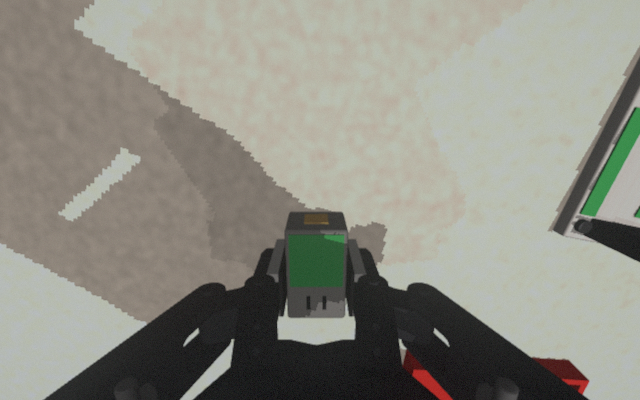

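Call:
arm_command(
  rows=[
    [[0, 0, 40], 0, 1],
    [[0, 0, 50], 0, 1],
    [[42, 23, 10], -0.049, 1],
    [[42, 23, 0], -0.049, 1],
    [[42, 23, 0], -0.049, 1],
    [[41, 23, 0], -0.048, 1],
    [[0, 0, 0], 0, 1],
    [[0, 0, 0], 0, 1],
  ],
)

```text
t: 5.48
tcp_pos: [0.615, -0.105, 0.1129]
tool_rot: [0.678, 0.735, -0.001, -0.001]
force: [-0.8, -0.2, -1.1]
finger_gap: 0.341
```

```bash
python3 - <<'E'
from h import *
s,c=pickle.load(open('pics/w4.pkl','rb'))
T=Ro.from_quat(s['tool_rot']).as_matrix()
for p in [(290,234),(344,234),(288,317),(346,317)]: print('tool-frame',T.T@(onz(c,p,.026)-s['tcp_pos'])*1000)
im,c,s=shot('w5')
cv2.imwrite('pics/w5z.png',cv2.resize(im[60:340,160:480],None,fx=2,fy=2,interpolation=cv2.INTER_CUBIC))
M=masks(im);comps(M['orange'],c,.040,'o@40');comps(M['green'],c,.008,'g@8')
E
```

```text
tool-frame [ 22.20680501 -11.1875763  -11.53104724]
tool-frame [ 22.19700331  13.90758011 -11.48368969]
tool-frame [-24.80617728 -13.5241351  -11.43564254]
tool-frame [-24.84372242  16.42041634 -11.37907872]
w5 t 5.47 tcp [ 615.  -105.   112.9] jawyaw 0.0807 tilt [-0.002   0.0004] F [-0.83 -0.15 -1.14] gap 0.341
o@40 (304, 215, 24, 9) ctr [ 615.8 -109.5] size [18.   6.7] ang 4.7
o@40 (300, 135, 36, 37) ctr [613.3 -58.4] size [26.  25.2] ang 75.9
o@40 (523, 0, 112, 120) ctr [774.7  15.8] size [52.7 72.2] ang 0.3
g@8 (289, 235, 55, 52) ctr [ 620.5 -165.5] size [50.9 54.7] ang 4.7
g@8 (302, 177, 32, 35) ctr [616.7 -99.2] size [26.9 31.1] ang 4.7
g@8 (357, 172, 11, 58) ctr [ 656.  -102.6] size [ 7.3 53. ] ang 4.5
g@8 (268, 172, 11, 57) ctr [ 578.1 -108.5] size [ 7.2 52.1] ang 4.4
```

View pics/w5z.png

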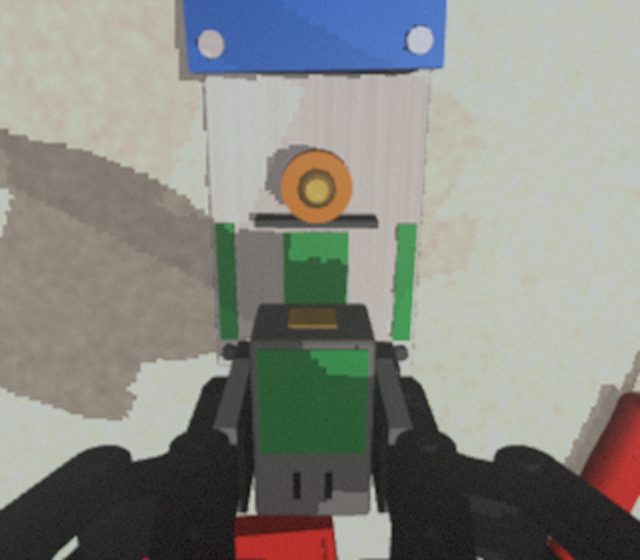

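Call:
arm_command(
  rows=[
    [[1, 1, -30], 0, 1],
    [[0, 0, -20], 0, 1],
    [[0, 0, 0], 0, 1],
  ],
)

```text
t: 5.9
tcp_pos: [0.6149, -0.1043, 0.0614]
tool_rot: [0.679, 0.734, -0.001, -0.002]
force: [-0.5, 0.4, -0.2]
finger_gap: 0.347
```

```bash
python3 - <<'E'
from h import *
im,c,s=shot('w6')
cv2.imwrite('pics/w6z.png',cv2.resize(im[60:340,160:480],None,fx=2,fy=2,interpolation=cv2.INTER_CUBIC))
T=Ro.from_quat(s['tool_rot']).as_matrix()
for d in (22.5,-27.5): print(proj(c,s['tcp_pos']+T@np.array([d-0,0,14.5])/1000))
E
```

```text
w6 t 5.9 tcp [ 614.9 -104.3   61.4] jawyaw 0.0789 tilt [-0.0049  0.0017] F [-0.51  0.44 -0.18] gap 0.347
[314.27963491 213.51669995]
[314.37910225 290.54392419]
```

View pics/w6z.png

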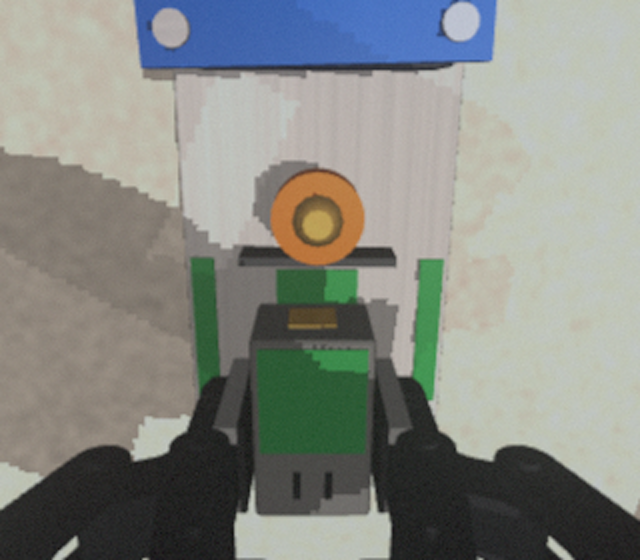

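Call:
arm_command(
  rows=[
    [[1, 0, -20], 0, 1],
    [[0, 0, -12], 0, 1],
    [[0, 0, -5], 0, 1],
    [[0, 0, -1], 0, 1],
    [[0, 0, 0], 0, 1],
  ],
)

```text
t: 6.58
tcp_pos: [0.6184, -0.1043, 0.0255]
tool_rot: [0.678, 0.735, 0.0, 0.0]
force: [0.1, -0.4, -0.2]
finger_gap: 0.345
```

```bash
python3 - <<'E'
from h import *
im,c,s=shot('w7')
cv2.imwrite('pics/w7z.png',cv2.resize(im[60:340,160:480],None,fx=2,fy=2,interpolation=cv2.INTER_CUBIC))
E
```

```text
w7 t 6.58 tcp [ 618.4 -104.3   25.5] jawyaw 0.0801 tilt [ 0.0005 -0.0002] F [ 0.12 -0.36 -0.21] gap 0.345
```

View pics/w7z.png

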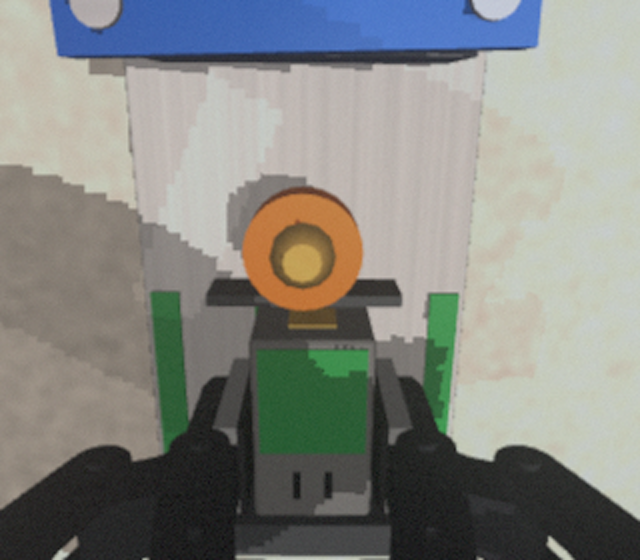

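Call:
arm_command(
  rows=[
    [[-2, 0, -2], 0, 1],
    [[0, 0, -1], 0, 1],
    [[0, 0, 0], 0, 1],
  ],
)

```text
t: 7.0
tcp_pos: [0.6159, -0.1042, 0.0226]
tool_rot: [0.678, 0.735, -0.0, -0.0]
force: [-0.4, 0.6, 1.7]
finger_gap: 0.35
```

Force is starting to rise, so it is on the floor. I'll release gradually and lift.

Call:
arm_command(
  rows=[
    [[0, 0, 0], 0, 0.2],
    [[0, 0, 0], 0, -0.1],
    [[0, 0, 0], 0, -0.4],
    [[0, 0, 0], 0, -0.6],
    [[0, 0, 30], 0, -0.7],
    [[0, 0, 50], 0, -1],
    [[0, 0, 50], 0, -1],
    [[0, 0, 0], 0, -1],
  ],
)

```text
t: 8.0
tcp_pos: [0.6192, -0.1052, 0.1571]
tool_rot: [0.678, 0.735, 0.002, 0.005]
force: [0.5, 0.2, -0.6]
finger_gap: 1.001
```

```bash
python3 - <<'E'
from h import *
im,c,s=shot('w8')
cv2.imwrite('pics/w8z.png',cv2.resize(im[60:340,160:480],None,fx=2,fy=2,interpolation=cv2.INTER_CUBIC))
E
```

```text
w8 t 8.0 tcp [ 619.2 -105.2  157.1] jawyaw 0.0802 tilt [ 0.0097 -0.0035] F [ 0.48  0.15 -0.57] gap 1.001
```

View pics/w8z.png

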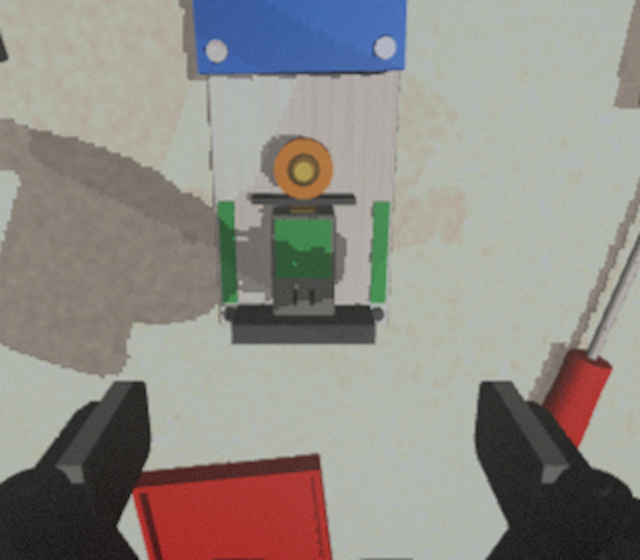

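Call:
arm_command(
  rows=[
    [[-56, 0, 0], 0.048, -1],
    [[-56, 34, 0], 0.048, -1],
    [[-56, 34, 0], 0.048, -1],
    [[0, 34, -5], 0.048, -1],
    [[0, 0, 0], 0, -1],
    [[0, 0, 0], 0, -1],
  ],
)

```text
t: 8.8
tcp_pos: [0.4537, -0.0058, 0.1468]
tool_rot: [0.605, 0.796, -0.0, -0.0]
force: [-0.0, -0.2, 0.3]
finger_gap: 1.001
```

```bash
python3 - <<'E'
from h import *
im,c,s=shot('w9')
M=masks(im);R=np.zeros(im.shape[:2],bool);R[:300,220:420]=1
comps(M['red']&R,c,.026,'r@26')
cv2.imwrite('pics/w9z.png',cv2.resize(im[80:300,200:440],None,fx=2.7,fy=2.7,interpolation=cv2.INTER_CUBIC))
E
```

```text
w9 t 8.8 tcp [453.7  -5.8 146.8] jawyaw 0.2721 tilt [-0.0003 -0.0002] F [-0.02 -0.2   0.32] gap 1.001
r@26 (298, 168, 29, 30) ctr [447.9   4.7] size [26.1 27.6] ang 15.6
```

View pics/w9z.png

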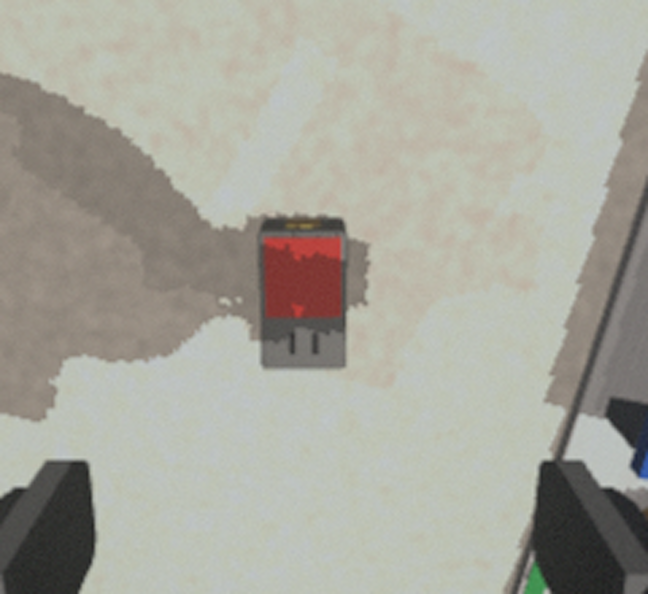

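Call:
arm_command(
  rows=[
    [[-4, 3, -50], 0, -1],
    [[0, 0, -50], 0, -1],
    [[0, 0, -22], 0, -1],
    [[0, 0, -10], 0, -0.5],
    [[0, 0, 0], 0, 0],
    [[0, 0, 0], 0, 1],
    [[0, 0, 0], 0, 1],
    [[0, 0, 0], 0, 1],
    [[0, 0, 0], 0, 1],
  ],
  squeeze=30,
)

```text
t: 9.98
tcp_pos: [0.4499, -0.0026, 0.0162]
tool_rot: [0.605, 0.797, 0.0, 0.001]
force: [0.3, 0.2, 6.3]
finger_gap: 0.341
```

```bash
python3 - <<'E'
from h import *
im,c,s=shot('w10')
E
```

```text
w10 t 9.97 tcp [449.9  -2.6  16.2] jawyaw 0.2722 tilt [ 0.0021 -0.0006] F [0.32 0.22 6.26] gap 0.341
```

View pics/w10.png

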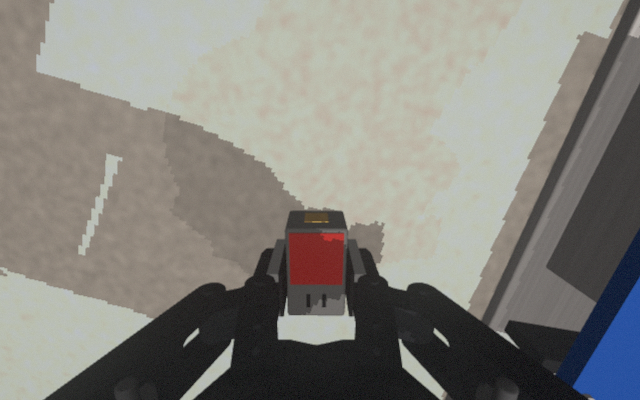

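Call:
arm_command(
  rows=[
    [[0, 0, 50], 0, 1],
    [[0, 0, 54], 0, 1],
    [[23, -46, 0], -0.014, 1],
    [[23, -46, 0], -0.014, 1],
    [[23, -47, 0], -0.014, 1],
    [[23, -47, 0], -0.014, 1],
    [[23, -46, 0], -0.014, 1],
    [[23, -46, 0], -0.014, 1],
    [[0, 0, 0], 0, 1],
    [[0, 0, 0], 0, 1],
  ],
)

```text
t: 11.28
tcp_pos: [0.5862, -0.2795, 0.1187]
tool_rot: [0.638, 0.77, 0.0, -0.001]
force: [-0.4, 0.4, -0.8]
finger_gap: 0.346
```

```bash
python3 - <<'E'
from h import *
im,c,s=shot('w11')
im,c,s=shot('t11','top')
cv2.imwrite('pics/t11z.png',cv2.resize(im[140:290,250:500],None,fx=3,fy=3,interpolation=cv2.INTER_CUBIC))
E
```

```text
w11 t 11.28 tcp [ 586.2 -279.5  118.7] jawyaw 0.1877 tilt [-0.0021  0.0018] F [-0.37  0.4  -0.84] gap 0.346
t11 t 11.32 tcp [ 586.1 -278.9  118.8] jawyaw 0.1884 tilt [-0.0022  0.0019] F [ 0.22 -0.22 -0.53] gap 0.345
```

View pics/w11.png

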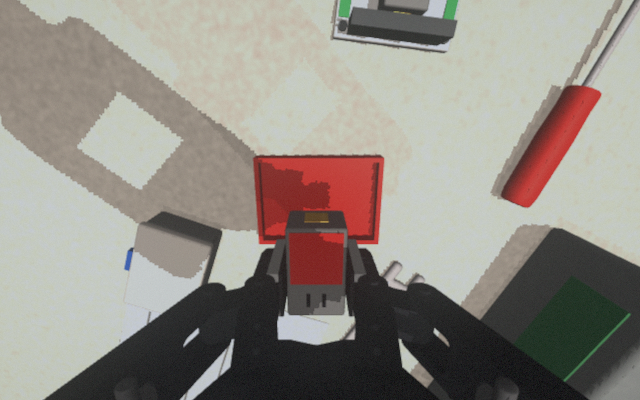

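View pics/t11z.png

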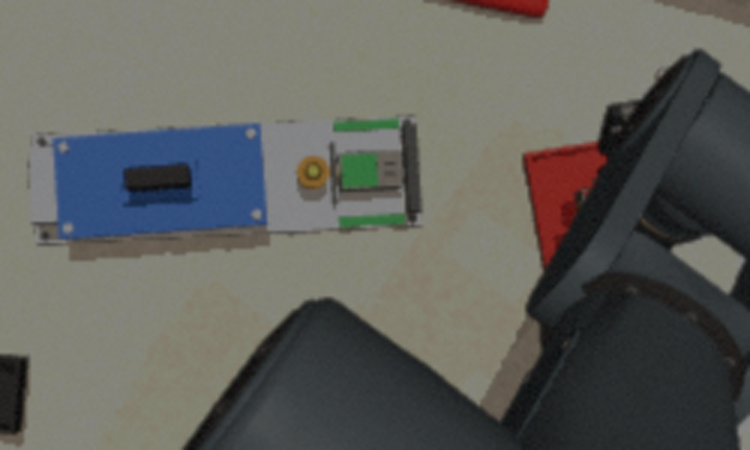

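```bash
python3 - <<'E'
from h import *
s,c=pickle.load(open('pics/w11.pkl','rb'))
P=[onz(c,p,.015)*1000 for p in [(255,156),(383,156),(380,243),(260,243)]]
for p in P: print(p)
print(np.mean(P,0))
E
```

```text
[ 529.56783249 -250.03824647   15.        ]
[ 634.48078106 -230.02632804   15.        ]
[ 652.53223089 -308.37354659   15.        ]
[ 543.93682446 -329.13623909   15.        ]
[ 590.12941723 -279.39359005   15.        ]
```

Call:
arm_command(
  rows=[
    [[2, 0, -45], 0, 1],
    [[0, 0, -30], 0, 1],
    [[0, 0, -15], 0, 1],
    [[0, 0, -6], 0, 1],
    [[0, 0, -2], 0, 1],
    [[0, 0, 0], 0, 1],
  ],
)

```text
t: 12.12
tcp_pos: [0.5899, -0.2807, 0.0223]
tool_rot: [0.638, 0.77, 0.0, 0.001]
force: [-0.5, -0.3, -1.0]
finger_gap: 0.344
```

Call:
arm_command(
  rows=[
    [[0, 0, -2], 0, 1],
    [[0, 0, 0], 0, 1],
  ],
)

```text
t: 12.38
tcp_pos: [0.59, -0.2809, 0.0203]
tool_rot: [0.638, 0.77, 0.0, 0.001]
force: [-0.3, -0.1, 2.8]
finger_gap: 0.347
```

Call:
arm_command(
  rows=[
    [[0, 0, 0], 0, 0.2],
    [[0, 0, 0], 0, -0.1],
    [[0, 0, 0], 0, -0.4],
    [[0, 0, 0], 0, -0.5],
    [[0, 0, 30], 0, -0.6],
    [[0, 0, 60], 0, -1],
    [[0, 0, 50], 0, -1],
    [[0, 0, 20], 0, -1],
    [[0, 0, 0], 0, -1],
  ],
)

```text
t: 13.5
tcp_pos: [0.5903, -0.281, 0.1815]
tool_rot: [0.638, 0.77, 0.0, 0.002]
force: [-0.2, 0.1, 0.4]
finger_gap: 0.995
```

```bash
python3 - <<'E'
from h import *
im,c,s=shot('w12')
E
```

```text
w12 t 13.5 tcp [ 590.3 -281.   181.5] jawyaw 0.1881 tilt [ 0.0038 -0.0027] F [-0.19  0.05  0.43] gap 0.995
```

View pics/w12.png

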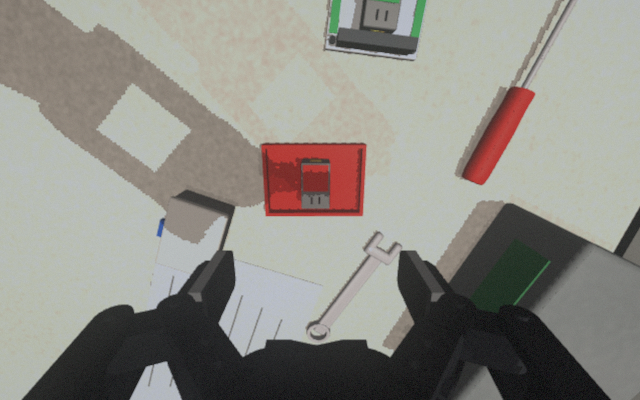

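Call:
arm_command(
  rows=[
    [[2, 56, 5], -0.015, -1],
    [[2, 56, 5], -0.015, -1],
    [[1, 56, 0], -0.015, -1],
    [[1, 56, 0], -0.015, -1],
    [[1, 56, 0], -0.015, -1],
    [[1, 56, 0], -0.015, -1],
    [[0, 0, 0], 0, -1],
    [[0, 0, 0], 0, -1],
  ],
)

```text
t: 14.55
tcp_pos: [0.5964, 0.0556, 0.1877]
tool_rot: [0.671, 0.741, -0.001, -0.001]
force: [-0.3, -0.1, 0.7]
finger_gap: 1.002
```

```bash
python3 - <<'E'
from h import *
im,c,s=shot('w13')
M=masks(im);R=np.zeros(im.shape[:2],bool);R[:300,220:420]=1
comps(M['blue']&R,c,.056,'b@56',500)
comps(M['orange']&R,c,.040,'o@40')
comps((M['dark'])&R,c,.098,'d@98',300)
cv2.imwrite('pics/w13z.png',cv2.resize(im[40:300,200:440],None,fx=2.3,fy=2.3,interpolation=cv2.INTER_CUBIC))
im,c,s=shot('t13','top')
E
```

```text
w13 t 14.55 tcp [596.4  55.6 187.7] jawyaw 0.099 tilt [-0.003  -0.0003] F [-0.31 -0.14  0.7 ] gap 1.002
b@56 (277, 96, 91, 165) ctr [601.7  62.3] size [ 79.6 162.6] ang 5.7
o@40 (309, 273, 24, 21) ctr [613.6 -58.5] size [26.4 26.5] ang 86.5
d@98 (398, 257, 22, 43) ctr [687.4  -5.6] size [19.  45.4] ang 12.1
d@98 (220, 257, 15, 43) ctr [523.9 -22. ] size [45.  12.7] ang 89.7
d@98 (314, 190, 18, 36) ctr [602.7  54.7] size [14.1 30.9] ang 5.6
t13 t 14.6 tcp [596.7  54.8 188. ] jawyaw 0.0975 tilt [-0.0023 -0.0003] F [ 0.46 -0.05 -0.05] gap 0.999
```

View pics/w13z.png

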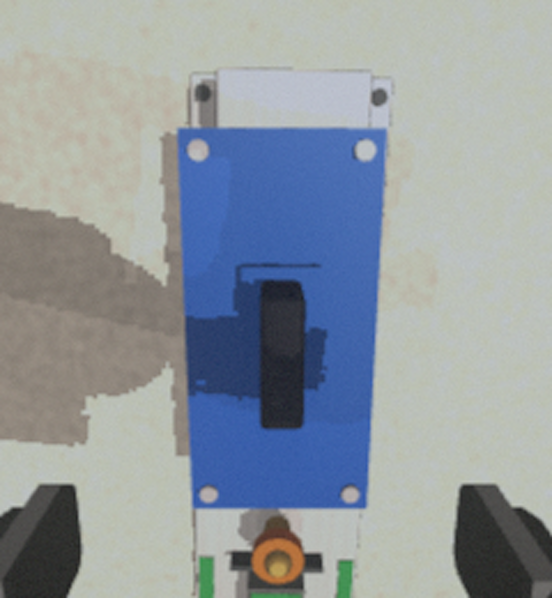

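View pics/t13.png

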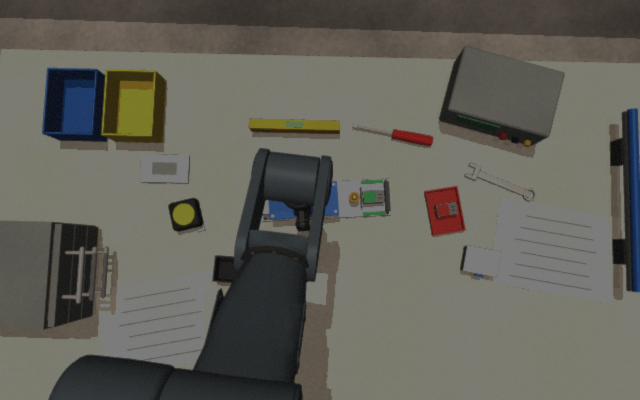

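Call:
arm_command(
  rows=[
    [[5, 7, -40], 0, -1],
    [[0, 0, -40], 0, -1],
    [[0, 0, -20], 0, -1],
    [[0, 0, -7], 0, -1],
    [[0, 0, 0], 0, -1],
  ],
)

```text
t: 15.28
tcp_pos: [0.6024, 0.0616, 0.0822]
tool_rot: [0.672, 0.74, -0.0, -0.0]
force: [-0.4, -0.3, 0.1]
finger_gap: 0.999
```

```bash
python3 - <<'E'
from h import *
im,c,s=shot('w14')
cv2.imwrite('pics/w14z.png',im[:, :])
E
```

```text
w14 t 15.28 tcp [602.4  61.6  82.2] jawyaw 0.0964 tilt [-0.0003 -0.    ] F [-0.37 -0.28  0.14] gap 0.999
```

View pics/w14z.png

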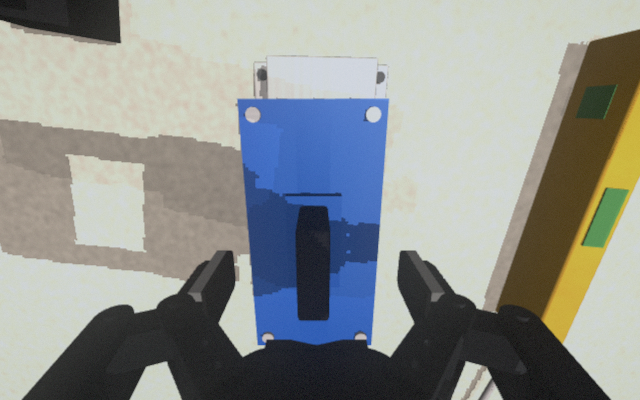

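Call:
arm_command(
  rows=[
    [[0, 0, -1], 0, 0],
    [[0, 0, 0], 0, 1],
    [[0, 0, 0], 0, 1],
    [[0, 0, 0], 0, 1],
    [[0, 0, 0], 0, 1],
    [[0, 0, 0], 0, 1],
  ],
  squeeze=60,
)

```text
t: 16.08
tcp_pos: [0.6023, 0.0627, 0.0817]
tool_rot: [0.672, 0.741, 0.0, 0.0]
force: [-1.4, -0.3, 4.4]
finger_gap: 0.173
```

```bash
python3 - <<'E'
from h import *
im,c,s=shot('w15')
M=masks(im);R=np.zeros(im.shape[:2],bool);R[:350,:]=1
comps(M['blue']&R,c,.056,'b@56',500)
E
```

```text
w15 t 16.07 tcp [602.3  62.7  81.7] jawyaw 0.0981 tilt [0.0003 0.    ] F [-1.44 -0.31  4.4 ] gap 0.173
b@56 (293, 309, 49, 37) ctr [610.7  -2.4] size [33.4 30.2] ang 4.2
b@56 (241, 101, 151, 187) ctr [600.7  86.9] size [ 79.7 114.5] ang 5.7
```

View pics/w15.png

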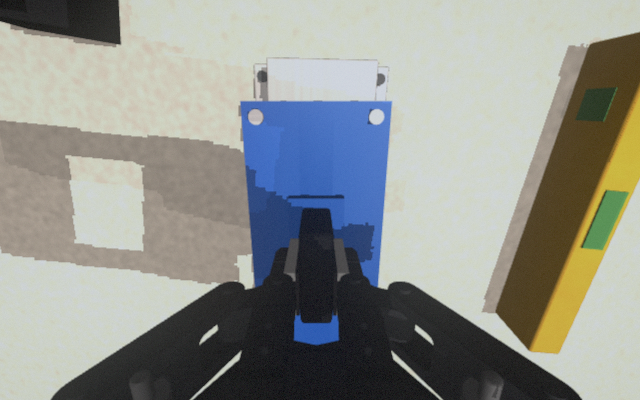

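Call:
arm_command(
  rows=[
    [[1, -12, 0], -0.002, 1],
    [[1, -15, 0], -0.002, 1],
    [[1, -15, 0], -0.002, 1],
    [[2, -15, 0], -0.003, 1],
    [[1, -15, 0], -0.003, 1],
    [[0, 0, 0], 0, 1],
  ],
  squeeze=80,
)

```text
t: 16.88
tcp_pos: [0.6086, -0.0107, 0.0816]
tool_rot: [0.676, 0.736, -0.0, 0.0]
force: [-1.0, 0.6, 5.4]
finger_gap: 0.174
```

```bash
python3 - <<'E'
from h import *
im,c,s=shot('w16')
M=masks(im);R=np.zeros(im.shape[:2],bool);R[:350,:]=1
comps(M['blue']&R,c,.056,'b@56',500)
im,c,s=shot('s16','scene')
cv2.imwrite('pics/s16z.png',cv2.resize(im[130:270,240:420],None,fx=4,fy=4,interpolation=cv2.INTER_CUBIC))
E
```

```text
w16 t 16.88 tcp [608.6 -10.7  81.6] jawyaw 0.0849 tilt [ 0.0005 -0.0007] F [-0.96  0.61  5.35] gap 0.174
b@56 (293, 314, 47, 33) ctr [615.4 -78.3] size [32.1 27.3] ang 4.9
b@56 (241, 101, 151, 187) ctr [607.2  13.5] size [ 79.7 114.4] ang 4.9
s16 t 16.93 tcp [608.5 -10.7  81.6] jawyaw 0.0855 tilt [ 0.0005 -0.0012] F [-1.64 -0.79  5.11] gap 0.17
```

View pics/w16.png

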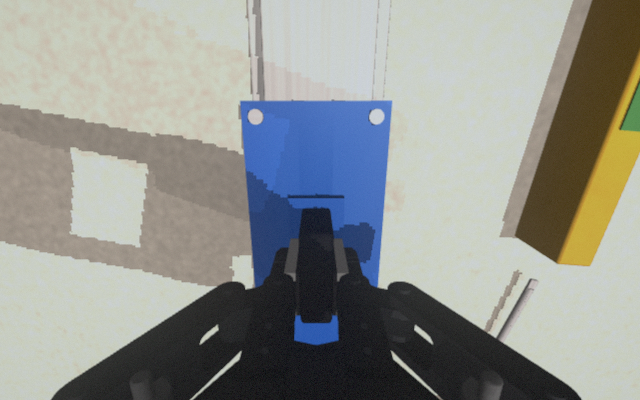

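View pics/s16z.png

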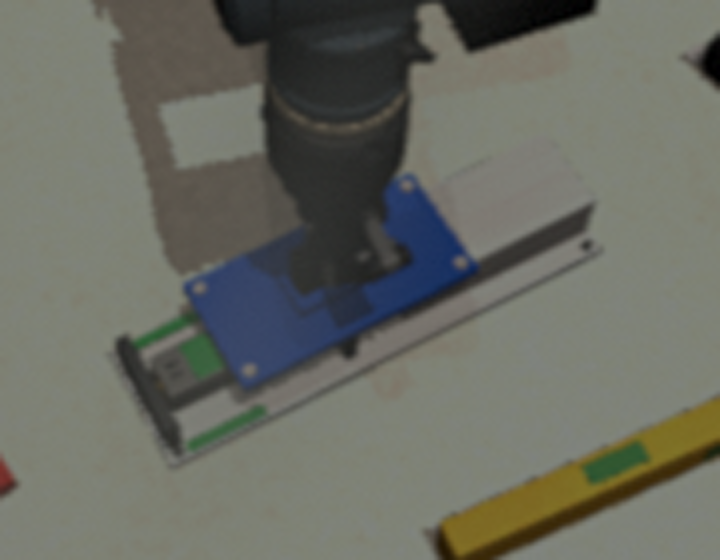

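Call:
arm_command(
  rows=[
    [[1, -14, 0], 0, 1],
    [[1, -14, 0], -0.003, 1],
    [[1, -12, 0], 0, 1],
    [[1, -5, 0], 0, 1],
    [[0, 0, 0], 0, 1],
  ],
)

```text
t: 17.6
tcp_pos: [0.612, -0.056, 0.0805]
tool_rot: [0.677, 0.736, -0.001, 0.0]
force: [0.4, 0.0, -3.3]
finger_gap: 0.173
```

```bash
python3 - <<'E'
from h import *
im,c,s=shot('w17')
M=masks(im);R=np.zeros(im.shape[:2],bool);R[:350,:]=1
comps(M['blue']&R,c,.056,'b@56',500)
E
```

```text
w17 t 17.6 tcp [612.  -56.   80.5] jawyaw 0.0829 tilt [-0.0007 -0.0018] F [ 0.42  0.   -3.26] gap 0.173
b@56 (292, 314, 49, 33) ctr [ 618.4 -122.7] size [33.3 26.7] ang 6.8
b@56 (241, 101, 151, 187) ctr [610.7 -31.4] size [ 78.9 113.6] ang 4.9
```

Call:
arm_command(
  rows=[
    [[0.5, -2, 0], 0, 1],
    [[0, 0, -2], 0, 1],
    [[0, 0, 0], 0, 1],
  ],
)

```text
t: 18.02
tcp_pos: [0.6125, -0.0562, 0.079]
tool_rot: [0.677, 0.736, -0.0, -0.0]
force: [0.1, 0.2, -2.4]
finger_gap: 0.168
```

Call:
arm_command(
  rows=[
    [[0, -1, 0], 0, 1],
    [[0, 0, -2], 0, 1],
    [[0, 0, 0], 0, 1],
  ],
)

```text
t: 18.4
tcp_pos: [0.6126, -0.0573, 0.0772]
tool_rot: [0.677, 0.736, -0.0, -0.0]
force: [-0.9, 0.0, -2.0]
finger_gap: 0.171
```

Call:
arm_command(
  rows=[
    [[0, -1, -1], 0, 1],
    [[0, 0, -2], 0, 1],
    [[0, 0, 0], 0, 1],
  ],
)

```text
t: 18.77
tcp_pos: [0.6126, -0.0583, 0.0741]
tool_rot: [0.677, 0.736, -0.0, -0.0]
force: [-0.3, 0.3, -3.0]
finger_gap: 0.175
```

```bash
python3 - <<'E'
from h import *
im,c,s=shot('w18')
M=masks(im);R=np.zeros(im.shape[:2],bool);R[:350,:]=1
comps(M['blue']&R,c,.0485,'b',500)
im,c,s=shot('s18','scene')
cv2.imwrite('pics/s18z.png',cv2.resize(im[130:270,240:420],None,fx=4,fy=4,interpolation=cv2.INTER_CUBIC))
E
```

```text
w18 t 18.77 tcp [612.6 -58.3  74.1] jawyaw 0.0829 tilt [-0.0005  0.0001] F [-0.33  0.26 -3.01] gap 0.175
b (292, 314, 49, 33) ctr [ 619.2 -125.8] size [33.3 27.2] ang 4.8
b (241, 101, 151, 187) ctr [611.3 -34.1] size [ 79.5 114.4] ang 4.8
s18 t 18.82 tcp [612.6 -58.3  74.1] jawyaw 0.0829 tilt [-0.0003  0.0001] F [ 0.43  0.32 -1.98] gap 0.172
```

View pics/s18z.png

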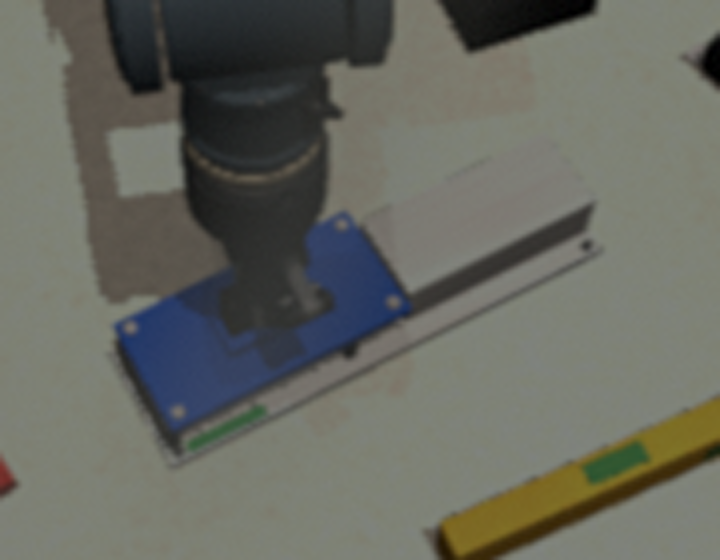

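View pics/w18.png

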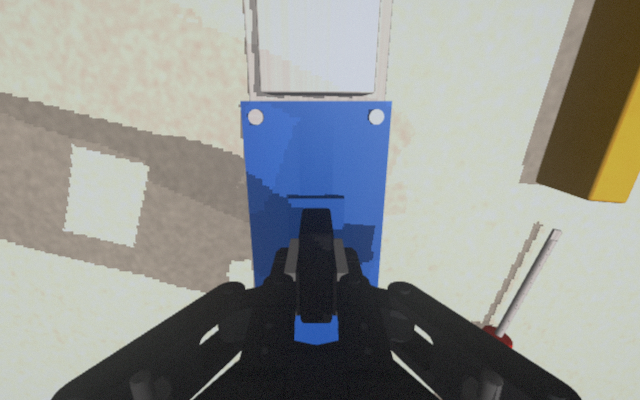

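Call:
arm_command(
  rows=[
    [[0, 0, -1], 0, 1],
    [[0, 0, -1], 0, 1],
    [[0, 0, -1], 0, 1],
    [[0, 0, 0], 0, 1],
  ],
)

```text
t: 19.38
tcp_pos: [0.6129, -0.0584, 0.0718]
tool_rot: [0.677, 0.736, 0.0, 0.0]
force: [-1.7, -0.3, 2.8]
finger_gap: 0.175
```

Call:
arm_command(
  rows=[
    [[0, 0, -1], 0, 1],
    [[0, 0, -1], 0, 1],
    [[0, 0, -0.5], 0, 1],
    [[0, 0, 0], 0, 1],
  ],
)

```text
t: 19.88
tcp_pos: [0.6129, -0.0584, 0.0698]
tool_rot: [0.677, 0.736, 0.0, 0.0]
force: [-2.7, 0.5, 9.2]
finger_gap: 0.174
```

Call:
arm_command(
  rows=[
    [[0, 0, -0.5], 0, 1],
    [[0, 0, -0.3], 0, 1],
    [[0, 0, 0], 0, 1],
    [[0, 0, 0], 0, 1],
  ],
)

```text
t: 20.38
tcp_pos: [0.6129, -0.0584, 0.0698]
tool_rot: [0.677, 0.736, 0.0, 0.0]
force: [-3.7, 1.5, 12.4]
finger_gap: 0.172
```

```bash
python3 - <<'E'
from h import *
im,c,s=shot('w19')
M=masks(im);R=np.zeros(im.shape[:2],bool);R[:350,:]=1
comps(M['blue']&R,c,.044,'b',500)
im,c,s=shot('s19','scene')
cv2.imwrite('pics/s19z.png',cv2.resize(im[130:270,180:420],None,fx=3.2,fy=3.2,interpolation=cv2.INTER_CUBIC))
im,c,s=shot('t19','top')
cv2.imwrite('pics/t19z.png',cv2.resize(im[100:290,230:500],None,fx=2.9,fy=2.9,interpolation=cv2.INTER_CUBIC))
E
```

```text
w19 t 20.38 tcp [612.9 -58.4  69.8] jawyaw 0.0831 tilt [ 0.0007 -0.0003] F [-3.74  1.54 12.41] gap 0.172
b (293, 313, 47, 37) ctr [ 619.5 -127.2] size [32.2 30.4] ang 7.0
b (241, 101, 151, 187) ctr [611.6 -34.2] size [ 79.6 114.6] ang 4.8
s19 t 20.43 tcp [612.9 -58.4  69.8] jawyaw 0.0831 tilt [ 0.0007 -0.0003] F [-4.32  1.25 14.21] gap 0.175
t19 t 20.48 tcp [612.9 -58.4  69.8] jawyaw 0.0832 tilt [ 0.0008 -0.0003] F [-3.94  0.84 13.97] gap 0.173
```

View pics/s19z.png

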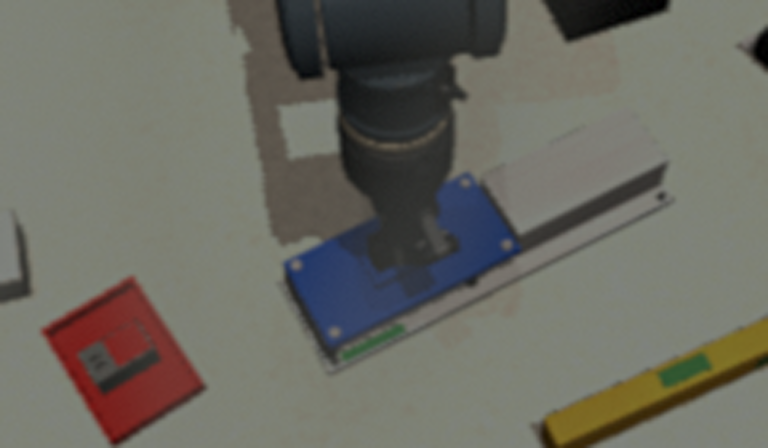

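View pics/t19z.png

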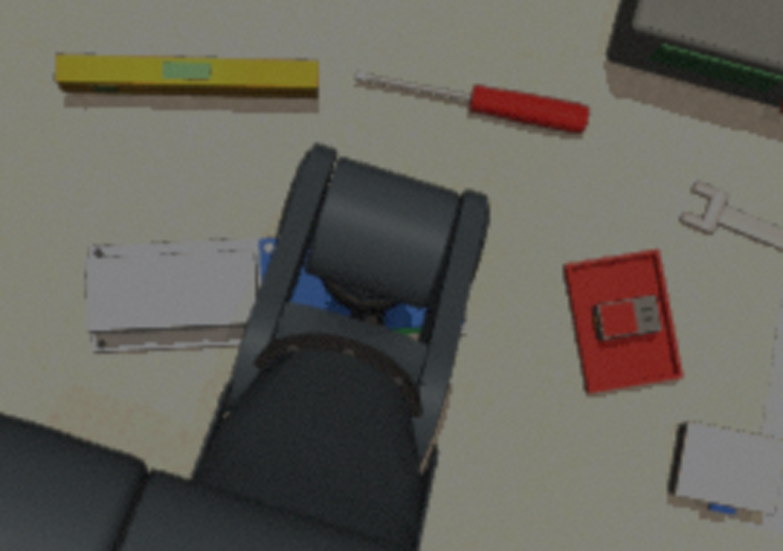

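Call:
arm_command(
  rows=[
    [[0, 0, 0], 0, 1],
    [[0, 0, 0], 0, 1],
    [[0, 0, 0], 0, 1],
    [[0, 0, 0], 0, 1],
  ],
)

```text
t: 21.02
tcp_pos: [0.6129, -0.0584, 0.0698]
tool_rot: [0.677, 0.736, 0.0, 0.0]
force: [-3.5, 1.6, 12.6]
finger_gap: 0.173
```

Stable at about 13 N and fully home, so I'm handing in.

```bash
python3 -c "
from station import manip
print(manip.sign_off())
s=manip.sense();print(s['t'],s['tcp_pos'],s['force'])"
```

```text
the job is handed in; nothing more can be done
None
the job is handed in; nothing more can be done
```

The job is done and handed in at about 21 s of the 58 s allowed; sign-off gave no verdict.

- **Modules:** I set the green module in the nest and the red one flat near the middle of the reject tray. I released both, and the pictures afterwards showed each standing upright.
- **Cover:** I slid it along the shelf by its handle without lifting it, and it dropped onto the pin. Its measured centre was about (613.4, -58.8) mm; the pin measured (613.6, -58.5) mm.
- **Press:** The gripper went down 11.9 mm in all, against 12 mm from shelf level to fully home. It then stopped moving while the force rose to a steady 12 to 14 N, and it was still gripping and pressing at hand-in.

No check failed. The top and wrist cameras differed by 2 to 3 mm on positions, so I used the wrist camera. The collar's travel and the green module's final place under the cover were not visible at the end. I judged them from the cover's height and from the picture taken after releasing the module. None of the other objects looked disturbed in the last pictures, though I didn't measure them one by one.

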